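Kit up the parts of a stripped model car

ROBOT

A 6-joint arm with a two-finger parallel gripper is mounted at the origin on the work surface. World frame = base frame: x ahead of the robot, y to its left, z up, the work surface at z = 0. Lengths are in m, angles in rad, forces in N, time in s.
With the tool pointing down it reaches from about 0.35 to 0.95 m from the base axis. Payload 17.4 kg.
Tool frame: the origin (TCP) lies between the finger pads; the fingertips stand 19 mm ahead of it and the grasp point (between the pads) is the TCP (robot.tips_ahead is the distance from the TCP to the fingertips, in m); z points along the fingers, y is the line along which they close (so a half turn about z gives the same grasp; the last joint's range is limited). The gripper opens to 93 mm and grips with 3 to 60 N. Pads are 15 mm wide; open, the fingers measure 128 mm over their backs; the gripper's body (75 mm by 188 mm) begins 65 mm behind the grasp point.
Start: joints at [-1.16, 0.116, 1.442, -0, 1.584, -0.038], TCP at [0.293, -0.608, 0.238] pointing down, gripper open.
Joint ranges: [-2.83, 2.83], [-0.83, 2.19], [0.07, 2.5], [-1.14, 4.28], [0.01, 3], [-2.97, 2.97]. Speed limits (rad/s): [1.89, 1.89, 2.22, 3.14, 3.14, 3.14].

INTERFACE

Orientations are given as a unit quaternion [x, y, z, w].
In Python, from workcell import robot gives the robot as it stands.
- The arm moves only by the tool drive_tool, never from a script. Its argument "plan" is a list of rows, each a list of 6 numbers: the shift along the world's x, y, z in mm, then the turn, a rotation vector about the world's x, y, z in degrees. In form: [[x, y, z, rx, ry, rz], ...]. A call has exactly 5 rows; each row is the pose to reach, as a shift and turn from the pose commanded when the call began; what a row does not reach only later rows make up. A row lasts 1/10 s, in which the tool goes at most 50 mm and 8.59 degrees, less where a joint would pass 70% of its speed; a pose out of reach is approached as far as the arm can. A call with a gripper value outside its range is refused whole. "claw" is the opening, from 0 (shut) to 1 (fully open), set as the call begins (left out, the last holds). The fingers move at their own pace and stop on an object; "force" is the grip in N (left out, the last holds). Time passes only in rows, so rows that repeat a pose let the fingers close, or fill a call up. It gives the time, the measured TCP pose, the force, the opening and the grip force at its end, in the units of the state.
- robot.state(): the state, without advancing time (a new reading comes with each control period).
- robot.snapshot(name): name is "scene" or "top" or "wrist"; returns a dict with "frame" (400x640x3 uint8, blue, green, red), "intrinsics" (3x3 intrinsics, pixels), "T" (4x4, takes a point from camera to world coordinates). Camera axes: x right, y down, z forward; pixel columns grow to the right and rows downward; lengths in m; the calibration is good to about 2 mm. The wrist camera is an equidistant fisheye: a pixel r from the principal point sees the ray r / f radians off the axis. A picture is of the moment at which its call begins. There is no depth.
- robot.close_job(): hands the job in; it is judged then, once.
The state is a dict: "time_s": time; "joint_pos": joint angles; "joint_velocities": joint speeds; "joint_efforts": joint torques, N m; "tool_pos": TCP position; "tcp_rot": TCP orientation; "force": force on the tool from outside, world axes, zero at the start; "moment": the same for the moment, N m; "opening": finger opening in m; "gripper_force": force on a finger pad.
Only numpy, scipy, OpenCV 4.12 (cv2) and the standard library are available. Lean on these libraries where they do the work, as an engineer would, in place of code of your own. Each camera call takes 0.05 s, during which the arm holds its last target. There are 200 camera calls.

TASK

Put the four loose parts of the stripped model car away, each into the shallow grey tray made for it: the large and the small wheel into the large and the small round tray, the battery pack into the short rectangular tray and the car body shell into the long one. Each part ends lying flat on its tray's floor inside the rim, the same way up as it lies now; set the parts down, do not drop or throw them.

Things in the scene. Friction and masses are not known exactly. Their poses are not given: they have to be found in the camera images.
- rear_wheel: Larger wheel of the model car: black tyre with a silver five-spoke rim on its upper face, 64 mm across, 30 mm high, lying flat, about 70 g. Origin: centre of its underside; z up along the axle. Belongs in large_round_tray.
- front_wheel: Smaller wheel, same look: 44 mm across, 24 mm high, lying flat, about 30 g. Origin: centre of its underside; z up along the axle. Belongs in small_round_tray.
- battery: Battery pack: grey block with two black bands round it, 80 mm long (its x) by 38 mm wide (y) by 26 mm high, about 180 g. Origin: centre of its underside; z up. Belongs in short_tray, its length along the tray's length, either way round.
- shell: Black carbon-fibre car body shell, solid to the touch: 120 mm long (its x, bonnet to +x) by 54 mm wide (y). Sides upright: 20 mm high all along, and 32 mm high along the cabin, which runs from x = -41 to +25 mm; a 46 mm wide roof brings it to 39 mm. About 120 g. Origin: centre of its underside; z up. Belongs in long_tray, its length along the tray's length, either way round.
- large_round_tray: Large round grey tray, 88 mm across outside, 80 mm inside the rim; rim 4 mm thick, its top 8 mm above the table; floor 3 mm above the table (so the recess is 5 mm deep). Fixed to the table, lies flat. Origin: centre of its underside, on the table; z up.
- small_round_tray: Small round grey tray, 68 mm across outside, 60 mm inside the rim; rim 4 mm thick, its top 8 mm above the table; floor 3 mm above the table. Fixed to the table, lies flat. Origin: centre of its underside, on the table; z up.
- short_tray: Short rectangular grey tray, inside 96 mm (its x) by 54 mm (y), outside 104 by 62 mm; rim top 8 mm above the table; floor 3 mm above the table. Fixed to the table, lies flat. Origin: centre of its underside, on the table; z up.
- long_tray: Long rectangular grey tray, inside 136 mm (its x) by 70 mm (y), outside 144 by 78 mm; rim top 8 mm above the table; floor 3 mm above the table. Fixed to the table, lies flat. Origin: centre of its underside, on the table; z up.
Not all that is in view belongs to the job. What is shaped like the shell but orange is not meant.

How it is judged:
At the end, for the whole second after the job is handed in: Each part lies let go and at rest in its own tray: flat and same way up (0.06 rad), underside under 5 mm above the tray's underside, centre within 10.5 mm (wheels) or 13.5 mm (battery, shell) of the tray's; battery and shell along their trays within 0.35 rad (horizontal distance between rear_wheel and large_round_tray below 0.0105 m and z of rear_wheel in the frame of large_round_tray below 0.005 m and angle between each of rear_wheel, front_wheel, battery, shell's own z axis and vertical below 0.06 rad and linear speed of each of rear_wheel, front_wheel, battery, shell below 0.02 m/s and contact force between the fingers and rear_wheel below 0.05 N and horizontal distance between front_wheel and small_round_tray below 0.0105 m and z of front_wheel in the frame of small_round_tray below 0.005 m and contact force between the fingers and front_wheel below 0.05 N and horizontal distance between battery and short_tray below 0.0135 m and z of battery in the frame of short_tray below 0.005 m and contact force between the fingers and battery below 0.05 N and angle between the x axis of battery and the x axis of short_tray, either way round below 0.35 rad and horizontal distance between shell and long_tray below 0.0135 m and z of shell in the frame of long_tray below 0.005 m and contact force between the fingers and shell below 0.05 N and angle between the x axis of shell and the x axis of long_tray, either way round below 0.35 rad); the robot touches nothing.
It fails at once if the rear wheel is dropped or thrown (over 0.7 m/s out of the fingers, a fall of about 25 mm) (linear speed of rear_wheel above 0.7 m/s and contact force between the fingers and rear_wheel below 0.01 N).
It fails at once if the front wheel is dropped or thrown (over 0.7 m/s out of the fingers, a fall of about 25 mm) (linear speed of front_wheel above 0.7 m/s and contact force between the fingers and front_wheel below 0.01 N).
It fails at once if the battery is dropped or thrown (over 0.7 m/s out of the fingers, a fall of about 25 mm) (linear speed of battery above 0.7 m/s and contact force between the fingers and battery below 0.01 N).
It fails at once if the shell is dropped or thrown (over 0.7 m/s out of the fingers, a fall of about 25 mm) (linear speed of shell above 0.7 m/s and contact force between the fingers and shell below 0.01 N).
It also fails if it takes over 128 s, if anything falls off the work surface, if the arm or the gripper's body presses on something with over 40 N, if the wrist force passes 120 N, or if a joint passes its speed limit or range.

## Working session

There is one attempt and no reset: what is moved stays moved. The work goes in short steps, Python scripts to look and compute and a tool call to move; the robot and the scene stay as the last step left them, time stands still between calls to the robot, and variables do not carry over. Pictures are saved under pics/ and viewed, at most 14 in all, crops included, and the job is handed in when it is done.

Besides the shell and the picture viewer there is one more tool, called after "Call:" in YAML: its name, and indented under it one key for each argument. drive_tool: Moves the arm, as the interface text tells. Its arguments: {"type":"object","properties":{"plan":{"type":"array"},"claw":{"type":"number"},"force":{"type":"number"}},"required":["plan"]}

```bash
mkdir -p pics
cat > h.py <<'E'
import numpy as np, cv2, pickle
from workcell import robot
def snap(n,f):
    s=robot.snapshot(n); cv2.imwrite(f'pics/{f}.png',s['frame']); pickle.dump(s,open(f'pics/{f}.pkl','wb')); return s
def w(f,u,v,z):
    s=pickle.load(open(f'pics/{f}.pkl','rb')); K=np.array(s['intrinsics']);T=np.array(s['T'])
    d=np.array([(u-K[0,2])/K[0,0],(v-K[1,2])/K[1,1],1.])
    if f.startswith('wrist'):
        r=np.hypot(d[0],d[1]); d=np.array([d[0]/r*np.sin(r),d[1]/r*np.sin(r),np.cos(r)])
    d=T[:3,:3]@d;o=T[:3,3]; return (o+d*(z-o[2])/d[2])[:2]
def crop(f,x0,y0,x1,y1,k,out):
    i=cv2.imread(f'pics/{f}.png')[y0:y1,x0:x1]; cv2.imwrite(f'pics/{out}.png',cv2.resize(i,None,fx=k,fy=k,interpolation=cv2.INTER_CUBIC))
E
python3 - <<'E'
from h import *
s=snap('top','top0'); print(s['T'],s['intrinsics']); s=snap('scene','scene0'); print(s['T'])
E
```

```text
[[-0.0208909  -0.99131358  0.12984974  0.27099576]
 [-0.99975969  0.02157651  0.00387529 -0.01949709]
 [-0.00664334 -0.12973757 -0.99152611  1.57738886]
 [ 0.          0.          0.          1.        ]] [[493.4650915    0.         329.64115976]
 [  0.         493.4650915  194.6396856 ]
 [  0.           0.           1.        ]]
[[-0.86889104  0.35154177 -0.34849211  0.86251415]
 [ 0.4945779   0.64572348 -0.58175071  0.61861824]
 [ 0.02051987 -0.67783447 -0.73492814  0.83068282]
 [ 0.          0.          0.          1.        ]]
```

View pics/top0.png

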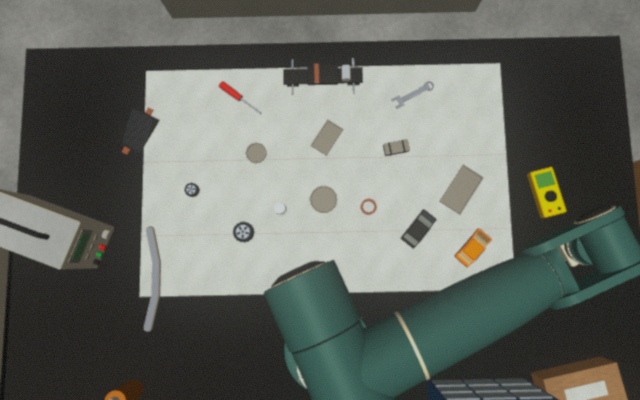

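View pics/scene0.png

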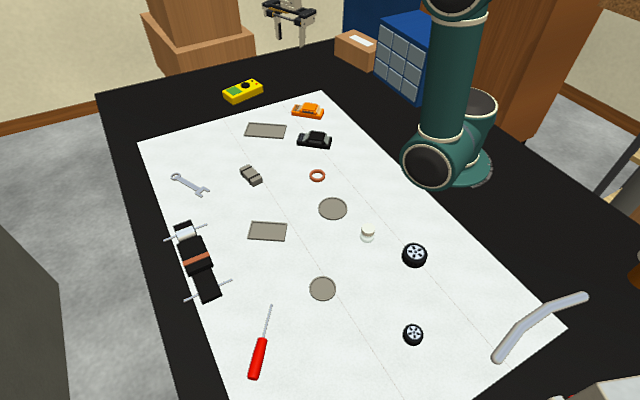

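The top view shows all four parts and their trays: rear wheel (243,232), front wheel (192,189), battery (396,147), black shell (419,229), and trays at (323,199), (256,153), (327,137), (462,189). The scene view agrees. I'll enlarge both halves.

Run:
```python
from h import *
crop('top0',170,115,350,250,4.4,'c1'); crop('top0',370,130,500,270,4.2,'c2')
```

```text
(no output)
```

View pics/c1.png

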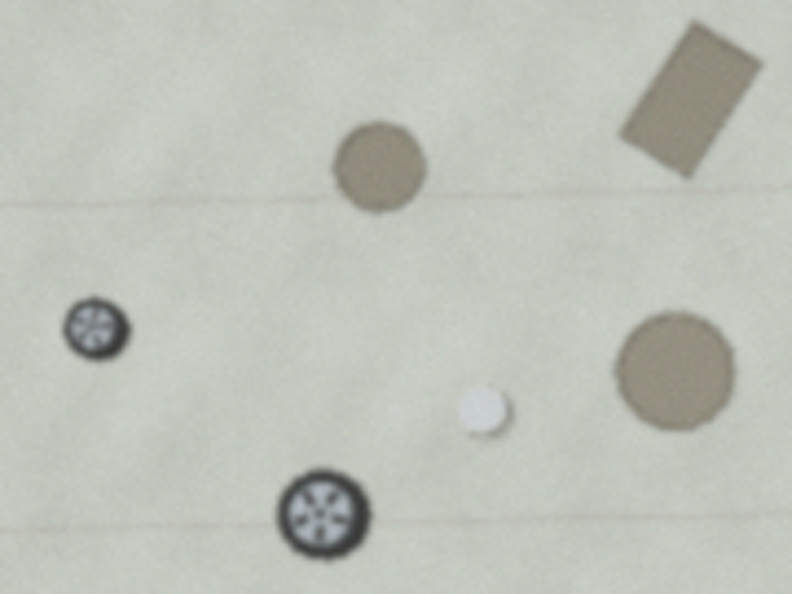

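View pics/c2.png

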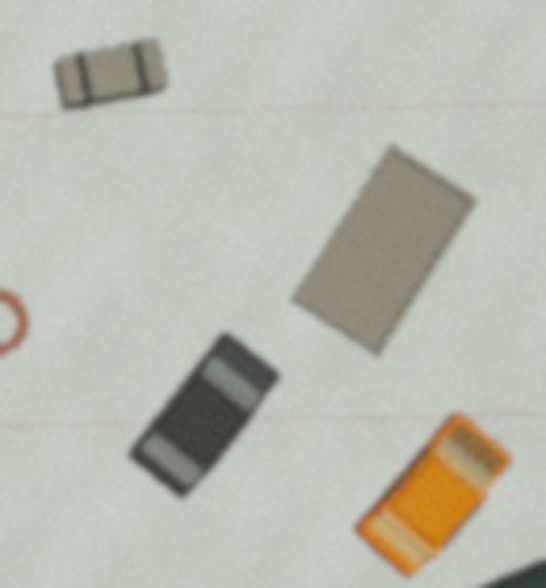

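c1 shows front wheel (95,327), rear wheel (321,513), small tray (380,167), large tray (676,371) and short tray centred near (691,100). c2 shows battery centred near (110,74), long tray near (384,250) and shell near (205,415).

Run:
```python
from h import *
def p(u,v,z,c=1):
    x0,y0,k=(170,115,4.4) if c==1 else (370,130,4.2)
    return w('top0',(u+.5)/k-.5+x0,(v+.5)/k-.5+y0,z)
r=lambda a:np.round(a*1000,1)
for n,a in dict(fw=(95,327,.024),rw=(321,513,.030),st=(380,167,.008),lt=(676,371,.008)).items(): print(n,r(p(*a)))
def rect(n,c,z,P):
    q=np.array([p(*a,z,c) for a in P]); R=cv2.minAreaRect((q*1000).astype(np.float32)); 
    e=q[1]-q[0],q[2]-q[1]; l=max(e,key=np.linalg.norm); print(n,r(q.mean(0)),[round(float(np.linalg.norm(x))*1000) for x in e],round(float(np.degrees(np.arctan2(l[1],l[0]))),1))
rect('short',1,.008,[(695,20),(763,65),(689,180),(619,134)])
rect('long',2,.008,[(391,146),(475,201),(378,354),(292,299)])
rect('bat',2,.022,[(55,63),(160,40),(166,86),(63,109)])
rect('shell',2,.018,[(226,333),(280,377),(183,496),(130,453)])
s=robot.state(); print(s['time_s'],s['tool_pos'],s['tcp_rot'],s['opening'])
```

```text
fw [502.4 427.1]
rw [364. 262.]
st [619.5 222.9]
lt [463.1   7.4]
short [665.3  -8. ] [61, 103] 146.5
long [ 485.4 -435.1] [76, 141] 145.2
bat [ 623.4 -230.2] [83, 36] -78.7
shell [ 362.  -291.2] [52, 116] 138.7
0.1 [ 0.2928048  -0.60801078  0.23698788] [ 9.74925123e-01  2.22532567e-01 -9.25007789e-05 -5.01469745e-04] 0.09291109743374282
```

Call:
drive_tool:
  plan:
    - [7, 32, -10, 0, 0, -6.7]
    - [14, 64, -20, 0, 0, -13.4]
    - [21, 96, -30, 0, 0, -20.1]
    - [28, 128, -40, 0, 0, -26.8]
    - [35, 159, -50, 0, 0, -33.5]
  claw: 1
  force: 20

```text
time_s: 0.6
tool_pos: [0.3279, -0.4477, 0.1868]
tcp_rot: [0.998, -0.07, -0.0, -0.0]
force: [-0.0, 0.5, -0.2]
opening: 0.093
gripper_force: 0.0
```

Call:
drive_tool:
  plan:
    - [7, 32, -10, 0, 0, -6.7]
    - [14, 64, -20, 0, 0, -13.4]
    - [21, 96, -30, 0, 0, -20.1]
    - [28, 128, -40, 0, 0, -26.8]
    - [34, 158, -40, 0, 0, -33.5]

```text
time_s: 1.1
tool_pos: [0.3615, -0.2894, 0.146]
tcp_rot: [0.935, -0.355, -0.001, -0.0]
force: [-0.7, 0.5, 0.6]
opening: 0.0927
gripper_force: 0.0
```

Check with the wrist camera before descending.

Run:
```python
from h import *
s=snap('wrist','wrist1'); print(np.round(s['T'],3).tolist(),s['intrinsics']); print(robot.state()['tool_pos'],robot.state()['tcp_rot'])
```

```text
[[-0.663, -0.716, -0.219, 0.423], [-0.749, 0.634, 0.195, -0.343], [-0.001, 0.294, -0.956, 0.293], [0.0, 0.0, 0.0, 1.0]] [[309.70691629   0.         313.4853051 ]
 [  0.         309.70691629 199.94406973]
 [  0.           0.           1.        ]]
[ 0.36216387 -0.28667346  0.1467359 ] [ 9.33299354e-01 -3.59097590e-01 -6.45717841e-04 -9.05049771e-04]
```

View pics/wrist1.png

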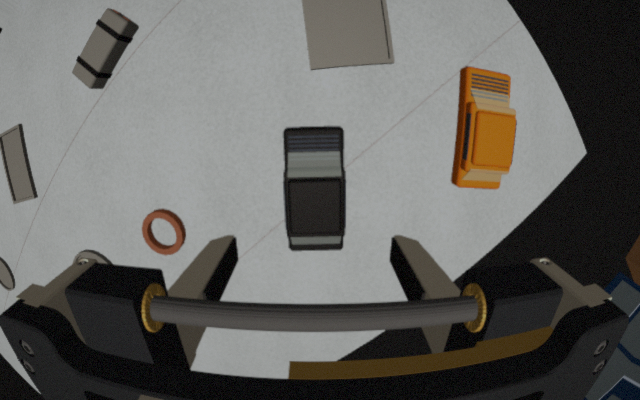

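The shell is square between the fingers: far edge (284..343,128), near edge (289..343,249).

Run:
```python
from h import *
a=[w('wrist1',*p)*1000 for p in [(285,128,.02),(343,127,.02),(343,246,.02),(290,246,.02)]]
a=np.array(a);print(a.round(1),a.mean(0)); d=a[0]+a[1]-a[2]-a[3]; print(np.linalg.norm(d)/2,np.degrees(np.arctan2(d[1],d[0])))
```

```text
[[ 426.  -312.6]
 [ 392.9 -351.3]
 [ 305.5 -277.8]
 [ 339.9 -239.1]] [ 366.07015776 -295.207179  ]
113.65090410640605 -40.2711917007176
```

Call:
drive_tool:
  plan:
    - [2, -2, -25, 0, 0, 1]
    - [2, -2, -55, 0, 0, 1]
    - [2, -2, -85, 0, 0, 1]
    - [2, -2, -108, 0, 0, 1]
    - [2, -2, -119, 0, 0, 1]

```text
time_s: 1.65
tool_pos: [0.3631, -0.2924, 0.0265]
tcp_rot: [0.939, -0.344, -0.001, -0.001]
force: [-0.2, -0.6, 1.2]
opening: 0.0933
gripper_force: 0.0
```

Call:
drive_tool:
  plan:
    - [0, 0, 0, 0, 0, 0]
    - [0, 0, 0, 0, 0, 0]
    - [0, 0, 0, 0, 0, 0]
    - [0, 0, 0, 0, 0, 0]
    - [0, 0, 0, 0, 0, 0]
  claw: 0

```text
time_s: 2.15
tool_pos: [0.3641, -0.2934, 0.0293]
tcp_rot: [0.939, -0.344, 0.0, 0.0]
force: [-0.2, 0.5, 0.8]
opening: 0.0576
gripper_force: 0.0
```

Call:
drive_tool:
  plan:
    - [0, 0, 0, 0, 0, 0]
    - [0, 0, 0, 0, 0, 0]
    - [0, 0, 0, 0, 0, 0]
    - [0, 0, 0, 0, 0, 0]
    - [0, 0, 0, 0, 0, 0]

```text
time_s: 2.65
tool_pos: [0.3641, -0.2933, 0.0292]
tcp_rot: [0.939, -0.344, 0.0, 0.0]
force: [-1.3, 0.3, 6.3]
opening: 0.0538
gripper_force: 20.0
```

Call:
drive_tool:
  plan:
    - [0, 0, 20, 0, 0, 0]
    - [0, 0, 45, 0, 0, 0]
    - [20, -25, 50, 0, 0, 1]
    - [50, -60, 50, 0, 0, 3]
    - [80, -95, 50, 0, 0, 5]

```text
time_s: 3.15
tool_pos: [0.4449, -0.3893, 0.0789]
tcp_rot: [0.953, -0.302, 0.0, 0.0]
force: [-0.1, 0.5, -0.5]
opening: 0.0539
gripper_force: 20.0
```

Call:
drive_tool:
  plan:
    - [25, -30, 0, 0, 0, 0.5]
    - [41, -47, 0, 0, 0, 0.5]
    - [41, -47, 0, 0, 0, 0.5]
    - [41, -47, -15, 0, 0, 0.5]
    - [41, -47, -30, 0, 0, 0.5]

```text
time_s: 3.65
tool_pos: [0.4843, -0.4345, 0.0473]
tcp_rot: [0.954, -0.299, -0.0, -0.0]
force: [-0.0, -0.6, -2.1]
opening: 0.0538
gripper_force: 20.0
```

Call:
drive_tool:
  plan:
    - [0, 0, -5, 0, 0, 0]
    - [0, 0, -10, 0, 0, 0]
    - [0, 0, -14, 0, 0, 0]
    - [0, 0, -17, 0, 0, 0]
    - [0, 0, -17, 0, 0, 0]

```text
time_s: 4.15
tool_pos: [0.485, -0.4352, 0.0321]
tcp_rot: [0.954, -0.299, 0.0, 0.0]
force: [-0.8, 0.6, -1.6]
opening: 0.0536
gripper_force: 20.0
```

Run:
```python
from h import *
snap('scene','s1');crop('s1',220,80,370,180,5,'s1c'); s=robot.state();print(s['force'],s['tool_pos'],s['opening'])
```

```text
[-0.04384104 -1.31202682 -2.10049529] [ 0.4850006  -0.43525872  0.03200783] 0.053686018283415085
```

View pics/s1c.png

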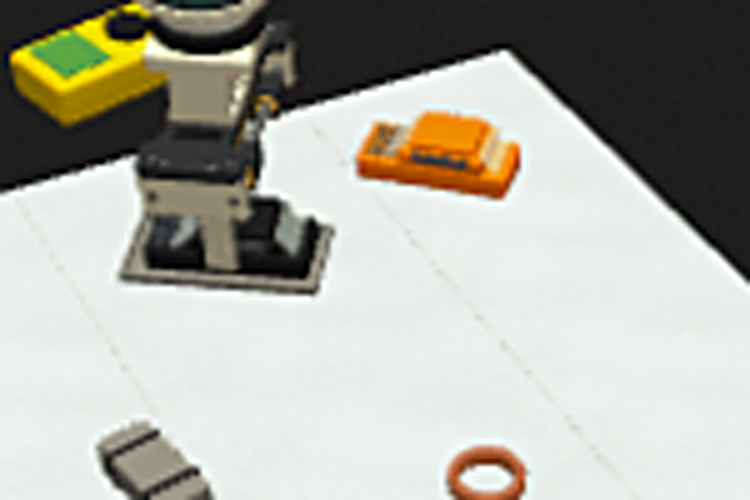

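The shell stands within the tray rim at about (230,250) in the crop. Release, go up and on to the battery.

Call:
drive_tool:
  plan:
    - [0, 0, -0.5, 0, 0, 0]
    - [0, 0, -0.5, 0, 0, 0]
    - [0, 0, -0.5, 0, 0, 0]
    - [0, 0, -0.5, 0, 0, 0]
    - [0, 0, -0.5, 0, 0, 0]
  claw: 1

```text
time_s: 4.7
tool_pos: [0.4849, -0.4352, 0.0312]
tcp_rot: [0.954, -0.299, 0.0, 0.0]
force: [0.1, 0.7, -1.3]
opening: 0.0893
gripper_force: 0.0
```

Call:
drive_tool:
  plan:
    - [0, 0, 0, 0, 0, 0]
    - [0, 0, 20, 0, 0, 0]
    - [0, 0, 60, 0, 0, 0]
    - [0, 0, 100, 0, 0, 0]
    - [10, 20, 115, 0, 0, -5]

```text
time_s: 5.2
tool_pos: [0.495, -0.4171, 0.1507]
tcp_rot: [0.94, -0.341, 0.002, 0.001]
force: [1.0, -0.4, 0.3]
opening: 0.0928
gripper_force: 0.0
```

Call:
drive_tool:
  plan:
    - [26, 38, 0, 0, 0, -8]
    - [52, 76, 0, 0, 0, -16]
    - [78, 114, 0, 0, 0, -24]
    - [104, 152, 0, 0, 0, -32]
    - [128, 185, 0, 0, 0, -39]

```text
time_s: 5.7
tool_pos: [0.6238, -0.2282, 0.1463]
tcp_rot: [0.771, -0.637, 0.0, -0.0]
force: [0.2, -0.6, 0.4]
opening: 0.0929
gripper_force: 0.0
```

Call:
drive_tool:
  plan:
    - [0, 0, 0, 0, 0, 0]
    - [0, 0, 0, 0, 0, 0]
    - [0, 0, 0, 0, 0, 0]
    - [0, 0, 0, 0, 0, 0]
    - [0, 0, 0, 0, 0, 0]

```text
time_s: 6.2
tool_pos: [0.6224, -0.2311, 0.1462]
tcp_rot: [0.773, -0.635, 0.0, 0.0]
force: [-0.1, -0.3, 0.3]
opening: 0.0928
gripper_force: 0.0
```

Run:
```python
from h import *
snap('wrist','wrist2'); s=robot.state();print(s['time_s'],s['tool_pos'],s['tcp_rot'])
```

```text
6.25 [ 0.62247816 -0.2309254   0.14622421] [ 7.72583892e-01 -6.34912692e-01  5.32316234e-05  9.39643373e-06]
```

View pics/wrist2.png

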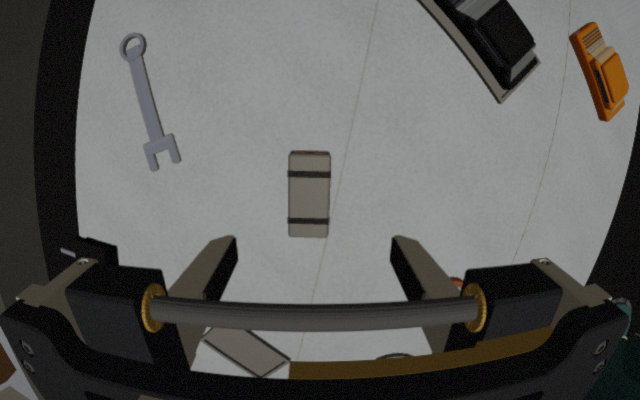

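The battery lies along the finger direction, corners about (289,152),(330,151),(328,237),(289,237); the shell is in its tray at the upper right.

Run:
```python
from h import *
a=np.array([w('wrist2',*p)*1000 for p in [(289,153,.026),(330,153,.026),(328,237,.026),(289,237,.026)]])
print(a.round(1),a.mean(0)); d=a[0]+a[1]-a[2]-a[3]; print(np.linalg.norm(d)/2,np.degrees(np.arctan2(d[1],d[0])))
```

```text
[[ 651.6 -268.3]
 [ 616.6 -275.1]
 [ 601.9 -197.3]
 [ 638.  -190.1]] [ 627.02554102 -232.68837308]
79.30836133443184 -79.69584586546375
```

Call:
drive_tool:
  plan:
    - [3, -1, -30, 0, 0, -0.5]
    - [3, -1, -60, 0, 0, -0.5]
    - [3, -1, -90, 0, 0, -0.5]
    - [3, -1, -110, 0, 0, -0.5]
    - [3, -1, -120, 0, 0, -0.5]

```text
time_s: 6.75
tool_pos: [0.6249, -0.2312, 0.024]
tcp_rot: [0.77, -0.638, -0.001, 0.0]
force: [0.1, 0.2, 0.6]
opening: 0.0935
gripper_force: 0.0
```

Call:
drive_tool:
  plan:
    - [0, 0, 0, 0, 0, 0]
    - [0, 0, 0, 0, 0, 0]
    - [0, 0, 0, 0, 0, 0]
    - [0, 0, 0, 0, 0, 0]
    - [0, 0, 0, 0, 0, 0]
  claw: 0
  force: 25

```text
time_s: 7.25
tool_pos: [0.6261, -0.2313, 0.0269]
tcp_rot: [0.77, -0.638, 0.0, -0.0]
force: [0.2, -0.2, -0.3]
opening: 0.0577
gripper_force: 0.0
```

Call:
drive_tool:
  plan:
    - [0, 0, 0, 0, 0, 0]
    - [0, 0, 0, 0, 0, 0]
    - [0, 0, 0, 0, 0, 0]
    - [0, 0, 0, 0, 0, 0]
    - [0, 0, 0, 0, 0, 0]

```text
time_s: 7.75
tool_pos: [0.6259, -0.2312, 0.0263]
tcp_rot: [0.77, -0.638, 0.0, -0.0]
force: [-0.7, 0.6, 1.7]
opening: 0.0377
gripper_force: 25.0
```

Call:
drive_tool:
  plan:
    - [0, 0, 20, 0, 0, 0]
    - [0, 0, 50, 0, 0, 0]
    - [5, 30, 50, 0, 0, 7]
    - [12, 70, 50, 0, 0, 15]
    - [19, 110, 50, 0, 0, 23]

```text
time_s: 8.25
tool_pos: [0.6447, -0.1202, 0.076]
tcp_rot: [0.883, -0.47, -0.0, 0.0]
force: [0.2, 0.4, -0.8]
opening: 0.0378
gripper_force: 25.0
```

Call:
drive_tool:
  plan:
    - [7, 40, 0, 0, 0, 8]
    - [14, 80, 0, 0, 0, 16]
    - [20, 113, 0, 0, 0, 22.8]
    - [20, 113, 0, 0, 0, 22.8]
    - [20, 113, -10, 0, 0, 22.8]

```text
time_s: 8.75
tool_pos: [0.6654, -0.0077, 0.0668]
tcp_rot: [0.958, -0.288, 0.001, -0.0]
force: [-0.0, 0.5, -2.4]
opening: 0.0375
gripper_force: 25.0
```

Call:
drive_tool:
  plan:
    - [0, 0, -15, 0, 0, 0]
    - [0, 0, -25, 0, 0, 0]
    - [0, 0, -32, 0, 0, 0]
    - [0, 0, -37, 0, 0, 0]
    - [0, 0, -37, 0, 0, 0]

```text
time_s: 9.25
tool_pos: [0.6649, -0.0088, 0.029]
tcp_rot: [0.957, -0.289, 0.0, 0.0]
force: [-0.9, 0.3, -2.2]
opening: 0.0379
gripper_force: 25.0
```

Run:
```python
from h import *
snap('scene','s2');crop('s2',200,100,350,280,3,'s2c'); s=robot.state();print(s['force'],s['tool_pos'],s['opening'])
```

```text
[ 0.28302482 -0.49620293 -2.30028968] [ 0.66494256 -0.00859822  0.02907607] 0.03788726913547959
```

View pics/s2c.png

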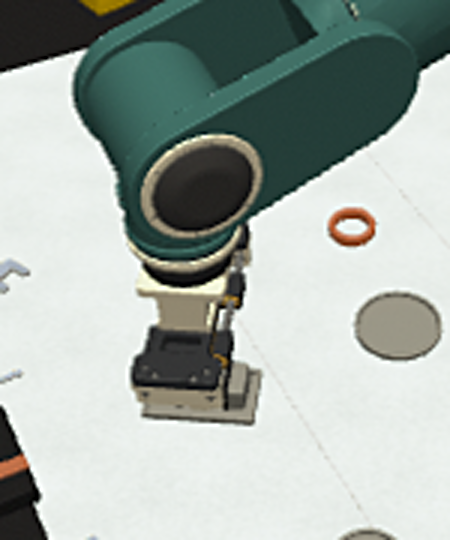

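The battery is inside the short tray at (195,400) in the crop. Release and go to the rear wheel.

Call:
drive_tool:
  plan:
    - [0, 0, -0.5, 0, 0, 0]
    - [0, 0, -0.5, 0, 0, 0]
    - [0, 0, -0.5, 0, 0, 0]
    - [0, 0, -0.5, 0, 0, 0]
    - [0, 0, -0.5, 0, 0, 0]
  claw: 1

```text
time_s: 9.8
tool_pos: [0.6649, -0.0081, 0.0287]
tcp_rot: [0.958, -0.288, 0.0, -0.0]
force: [0.1, 0.1, -0.3]
opening: 0.0733
gripper_force: 0.0
```

Call:
drive_tool:
  plan:
    - [0, 0, 0, 0, 0, 0]
    - [0, 0, 20, 0, 0, 0]
    - [0, 0, 60, 0, 0, 0]
    - [0, 0, 100, 0, 0, 0]
    - [-20, 20, 120, 0, 0, 0]

```text
time_s: 10.3
tool_pos: [0.6465, 0.0106, 0.1524]
tcp_rot: [0.957, -0.289, 0.002, -0.0]
force: [0.2, 0.9, -0.0]
opening: 0.0929
gripper_force: 0.0
```

Call:
drive_tool:
  plan:
    - [-30, 28, 0, 0, 0, 4]
    - [-60, 56, 0, 0, 0, 8]
    - [-90, 82, 0, 0, 0, 12]
    - [-120, 108, 0, 0, 0, 16]
    - [-150, 134, 0, 0, 0, 20]

```text
time_s: 10.8
tool_pos: [0.4936, 0.1466, 0.1487]
tcp_rot: [0.993, -0.116, 0.0, -0.0]
force: [-0.2, 1.3, 1.2]
opening: 0.093
gripper_force: 0.0
```

Call:
drive_tool:
  plan:
    - [-30, 28, 0, 0, 0, 4]
    - [-60, 56, 0, 0, 0, 8]
    - [-90, 82, 0, 0, 0, 12]
    - [-115, 104, 0, 0, 0, 16]
    - [-131, 117, 0, 0, 0, 20]

```text
time_s: 11.3
tool_pos: [0.3622, 0.2641, 0.1489]
tcp_rot: [0.998, 0.059, 0.0, -0.0]
force: [-1.4, -0.0, -0.4]
opening: 0.0926
gripper_force: 0.0
```

Call:
drive_tool:
  plan:
    - [0, 0, 0, 0, 0, 0]
    - [0, 0, 0, 0, 0, 0]
    - [0, 0, 0, 0, 0, 0]
    - [0, 0, 0, 0, 0, 0]
    - [0, 0, 0, 0, 0, 0]

```text
time_s: 11.8
tool_pos: [0.3643, 0.2624, 0.1486]
tcp_rot: [0.998, 0.056, -0.0, 0.0]
force: [0.3, -0.2, -0.0]
opening: 0.0929
gripper_force: 0.0
```

Run:
```python
from h import *
snap('wrist','wrist3'); s=robot.state();print(s['time_s'],s['tool_pos'],s['tcp_rot'])
```

```text
11.85 [0.36420382 0.26245374 0.14851857] [ 9.98419666e-01  5.61973349e-02 -1.42111606e-04  9.87336041e-05]
```

View pics/wrist3.png

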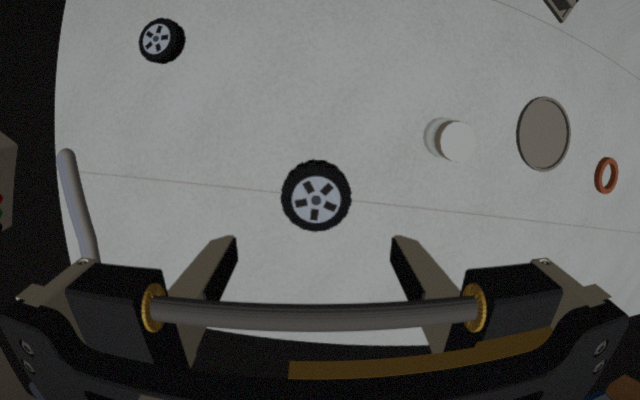

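Rear wheel hub is at (316,200) between the fingers, front wheel at (157,38), and the large tray at (543,133).

Run:
```python
from h import *
for p in [(316,200,.03),(543,133,.008),(157,38,.024),(455,140,.03)]: print(w('wrist3',*p)*1000)
```

```text
[364.95957707 260.68347057]
[465.96764348  13.10995093]
[504.47058893 426.73058749]
[436.67986282 140.07222583]
```

Call:
drive_tool:
  plan:
    - [0.5, -1.5, -30, 0, 0, 0]
    - [0.5, -1.5, -60, 0, 0, 0]
    - [0.5, -1.5, -90, 0, 0, 0]
    - [0.5, -1.5, -110, 0, 0, 0]
    - [0.5, -1.5, -120, 0, 0, 0]

```text
time_s: 12.35
tool_pos: [0.3639, 0.2607, 0.0268]
tcp_rot: [0.998, 0.057, -0.001, 0.001]
force: [-0.9, -1.4, 0.2]
opening: 0.093
gripper_force: 0.0
```

Call:
drive_tool:
  plan:
    - [0, 0, 0, 0, 0, 0]
    - [0, 0, 0, 0, 0, 0]
    - [0, 0, 0, 0, 0, 0]
    - [0, 0, 0, 0, 0, 0]
    - [0, 0, 0, 0, 0, 0]
  claw: 0
  force: 15

```text
time_s: 12.85
tool_pos: [0.3648, 0.2616, 0.0295]
tcp_rot: [0.998, 0.057, 0.001, -0.0]
force: [-0.2, -1.3, 7.0]
opening: 0.0636
gripper_force: 15.0
```

Call:
drive_tool:
  plan:
    - [0, 0, 0, 0, 0, 0]
    - [0, 0, 0, 0, 0, 0]
    - [0, 0, 0, 0, 0, 0]
    - [0, 0, 0, 0, 0, 0]
    - [0, 0, 0, 0, 0, 0]

```text
time_s: 13.35
tool_pos: [0.3648, 0.2616, 0.0296]
tcp_rot: [0.998, 0.057, 0.001, -0.0]
force: [-0.5, -1.5, 7.5]
opening: 0.0637
gripper_force: 15.0
```

Call:
drive_tool:
  plan:
    - [0, 0, 25, 0, 0, 0]
    - [0, 0, 60, 0, 0, 0]
    - [8, -20, 65, 0, 0, 0]
    - [22, -58, 65, 0, 0, 0]
    - [39, -100, 65, 0, 0, 0]

```text
time_s: 13.85
tool_pos: [0.4035, 0.1607, 0.0943]
tcp_rot: [0.998, 0.058, 0.001, -0.0]
force: [0.9, -0.4, -0.7]
opening: 0.0635
gripper_force: 15.0
```

Call:
drive_tool:
  plan:
    - [16, -42, 0, 0, 0, 0]
    - [32, -84, 0, 0, 0, 0]
    - [48, -126, 0, 0, 0, 0]
    - [60, -153, 0, 0, 0, 0]
    - [60, -153, -10, 0, 0, 0]

```text
time_s: 14.35
tool_pos: [0.4648, 0.0056, 0.0847]
tcp_rot: [0.998, 0.055, 0.001, 0.0]
force: [0.1, 0.7, -1.2]
opening: 0.0638
gripper_force: 15.0
```

Call:
drive_tool:
  plan:
    - [0, 0, -20, 0, 0, 0]
    - [0, 0, -35, 0, 0, 0]
    - [0, 0, -45, 0, 0, 0]
    - [0, 0, -51, 0, 0, 0]
    - [0, 0, -51, 0, 0, 0]

```text
time_s: 14.85
tool_pos: [0.4633, 0.0088, 0.0323]
tcp_rot: [0.998, 0.057, -0.0, -0.0]
force: [0.5, -0.2, -0.4]
opening: 0.064
gripper_force: 15.0
```

Run:
```python
from h import *
snap('scene','s3');crop('s3',260,130,440,260,4,'s3c'); s=robot.state();print(s['force'],s['tool_pos'],s['opening'])
```

```text
[ 0.22815008  0.13141517 -1.01411423] [0.46340655 0.00865595 0.03270324] 0.06357938041158133
```

View pics/s3c.png

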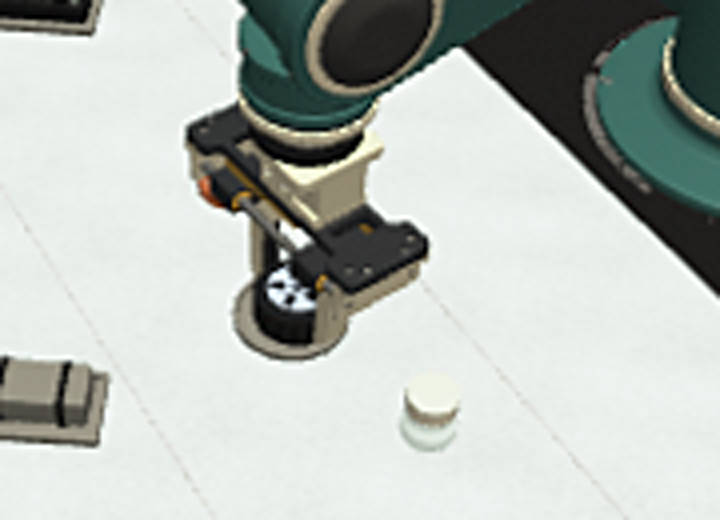

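The wheel stands centred in the large tray at (290,310). Release, go to the front wheel.

Call:
drive_tool:
  plan:
    - [0, 0, -0.5, 0, 0, 0]
    - [0, 0, -0.5, 0, 0, 0]
    - [0, 0, -0.5, 0, 0, 0]
    - [0, 0, -0.5, 0, 0, 0]
    - [0, 0, -0.5, 0, 0, 0]
  claw: 1

```text
time_s: 15.4
tool_pos: [0.4634, 0.0083, 0.0322]
tcp_rot: [0.998, 0.057, 0.0, 0.0]
force: [-0.2, 0.2, 0.8]
opening: 0.0927
gripper_force: 0.0
```

Call:
drive_tool:
  plan:
    - [0, 0, 0, 0, 0, 0]
    - [0, 0, 20, 0, 0, 0]
    - [0, 0, 60, 0, 0, 0]
    - [0, 0, 100, 0, 0, 0]
    - [0, 20, 117, 0, 0, 0]

```text
time_s: 15.9
tool_pos: [0.4643, 0.0275, 0.153]
tcp_rot: [0.998, 0.056, 0.002, 0.0]
force: [-0.0, 0.1, -0.2]
opening: 0.0925
gripper_force: 0.0
```

Call:
drive_tool:
  plan:
    - [4, 42, 0, 0, 0, 0]
    - [8, 84, 0, 0, 0, 0]
    - [12, 126, 0, 0, 0, 0]
    - [16, 168, 0, 0, 0, 0]
    - [20, 210, 0, 0, 0, 0]

```text
time_s: 16.4
tool_pos: [0.4832, 0.2402, 0.1492]
tcp_rot: [0.998, 0.057, 0.0, -0.0]
force: [1.0, -0.5, -0.6]
opening: 0.0927
gripper_force: 0.0
```

Call:
drive_tool:
  plan:
    - [4, 42, 0, 0, 0, 0]
    - [8, 84, 0, 0, 0, 0]
    - [12, 126, 0, 0, 0, 0]
    - [16, 166, 0, 0, 0, 0]
    - [20, 188, 0, 0, 0, 0]

```text
time_s: 16.9
tool_pos: [0.503, 0.429, 0.1486]
tcp_rot: [0.998, 0.058, -0.0, -0.0]
force: [1.0, -0.0, 1.3]
opening: 0.093
gripper_force: 0.0
```

Call:
drive_tool:
  plan:
    - [0, 0, 0, 0, 0, 0]
    - [0, 0, 0, 0, 0, 0]
    - [0, 0, 0, 0, 0, 0]
    - [0, 0, 0, 0, 0, 0]
    - [0, 0, 0, 0, 0, 0]

```text
time_s: 17.4
tool_pos: [0.5035, 0.4257, 0.1494]
tcp_rot: [0.998, 0.056, 0.0, -0.0]
force: [-1.0, 0.4, -0.5]
opening: 0.0928
gripper_force: 0.0
```

Run:
```python
from h import *
snap('wrist','wrist4'); s=robot.state();print(s['time_s'],s['tool_pos'],s['tcp_rot'])
```

```text
17.45 [0.50349745 0.42577761 0.1494235 ] [ 9.98404933e-01  5.64584851e-02  1.42298057e-04 -9.37817701e-05]
```

View pics/wrist4.png

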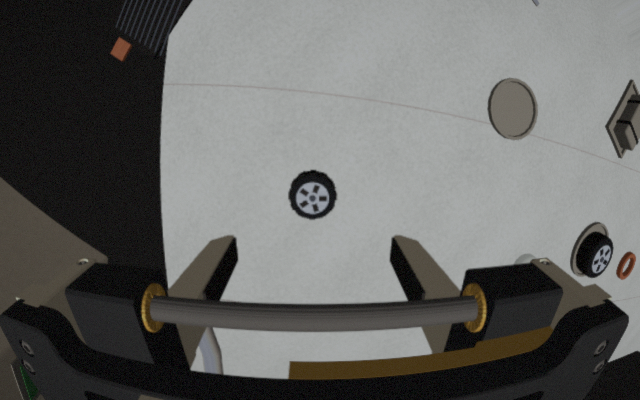

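The front wheel hub is at (313,198) and the small tray at (513,108); the rear wheel and battery sit in their trays at the right.

Run:
```python
from h import *
for p in [(313,198,.024),(513,108,.008)]: print(w('wrist4',*p)*1000)
```

```text
[503.73404815 426.67286762]
[622.6178513  226.31890034]
```

Call:
drive_tool:
  plan:
    - [0, 1, -30, 0, 0, 0]
    - [0, 1, -60, 0, 0, 0]
    - [0, 1, -90, 0, 0, 0]
    - [0, 1, -112, 0, 0, 0]
    - [0, 1, -123, 0, 0, 0]

```text
time_s: 17.95
tool_pos: [0.5027, 0.4265, 0.024]
tcp_rot: [0.998, 0.057, -0.001, 0.001]
force: [1.1, 0.7, 0.4]
opening: 0.0931
gripper_force: 0.0
```

Call:
drive_tool:
  plan:
    - [0, 0, 0, 0, 0, 0]
    - [0, 0, 0, 0, 0, 0]
    - [0, 0, 0, 0, 0, 0]
    - [0, 0, 0, 0, 0, 0]
    - [0, 0, 0, 0, 0, 0]
  claw: 0
  force: 12

```text
time_s: 18.45
tool_pos: [0.5036, 0.4275, 0.0269]
tcp_rot: [0.998, 0.057, 0.0, -0.0]
force: [0.3, 0.1, -0.5]
opening: 0.0577
gripper_force: 0.0
```

Call:
drive_tool:
  plan:
    - [0, 0, 0, 0, 0, 0]
    - [0, 0, 0, 0, 0, 0]
    - [0, 0, 0, 0, 0, 0]
    - [0, 0, 0, 0, 0, 0]
    - [0, 0, 0, 0, 0, 0]

```text
time_s: 18.95
tool_pos: [0.5034, 0.4274, 0.0263]
tcp_rot: [0.998, 0.057, 0.0, -0.0]
force: [-0.4, 0.3, 3.6]
opening: 0.0435
gripper_force: 12.0
```

Call:
drive_tool:
  plan:
    - [0, 0, 25, 0, 0, 0]
    - [0, 0, 50, 0, 0, 0]
    - [11, -18, 50, 0, 0, 0]
    - [30, -52, 50, 0, 0, 0]
    - [50, -87, 50, 0, 0, 0]

```text
time_s: 19.45
tool_pos: [0.5535, 0.3397, 0.0761]
tcp_rot: [0.998, 0.058, 0.0, -0.0]
force: [0.4, 0.3, -0.4]
opening: 0.0437
gripper_force: 12.0
```

Call:
drive_tool:
  plan:
    - [20, -35, 0, 0, 0, 0]
    - [40, -70, 0, 0, 0, 0]
    - [58, -101, 0, 0, 0, 0]
    - [67, -117, 0, 0, 0, 0]
    - [67, -117, -10, 0, 0, 0]

```text
time_s: 19.95
tool_pos: [0.6218, 0.2219, 0.067]
tcp_rot: [0.998, 0.056, 0.001, -0.0]
force: [0.8, 0.5, 0.2]
opening: 0.0437
gripper_force: 12.0
```

Call:
drive_tool:
  plan:
    - [0, 0, -15, 0, 0, 0]
    - [0, 0, -25, 0, 0, 0]
    - [0, 0, -32, 0, 0, 0]
    - [0, 0, -37, 0, 0, 0]
    - [0, 0, -37, 0, 0, 0]

```text
time_s: 20.45
tool_pos: [0.62, 0.224, 0.0286]
tcp_rot: [0.998, 0.057, -0.0, -0.0]
force: [-0.2, -0.5, -0.3]
opening: 0.0435
gripper_force: 12.0
```

Run:
```python
from h import *
snap('scene','s4');crop('s4',250,200,400,320,5,'s4c'); s=robot.state();print(s['force'],s['tool_pos'],s['opening'])
```

```text
[0.39510412 0.5503921  0.04981877] [0.62012727 0.22386949 0.02893808] 0.04329798553355477
```

View pics/s4c.png

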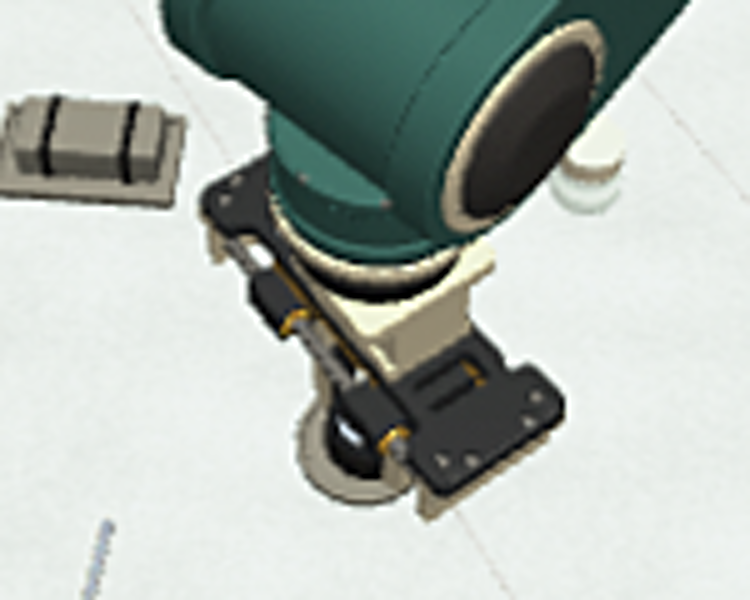

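The wheel is inside the small tray at (355,440). Release and retreat clear for a final check.

Call:
drive_tool:
  plan:
    - [0, 0, -0.5, 0, 0, 0]
    - [0, 0, -0.5, 0, 0, 0]
    - [0, 0, -0.5, 0, 0, 0]
    - [0, 0, -0.5, 0, 0, 0]
    - [0, 0, -0.5, 0, 0, 0]
  claw: 1

```text
time_s: 21.0
tool_pos: [0.6204, 0.2233, 0.0287]
tcp_rot: [0.998, 0.057, 0.0, -0.0]
force: [-0.5, 1.1, -0.6]
opening: 0.0786
gripper_force: 0.0
```

Call:
drive_tool:
  plan:
    - [0, 0, 0, 0, 0, 0]
    - [0, 0, 20, 0, 0, 0]
    - [0, 0, 60, 0, 0, 0]
    - [0, 0, 100, 0, 0, 0]
    - [0, 20, 130, 0, 0, 0]

```text
time_s: 21.5
tool_pos: [0.6208, 0.2423, 0.1616]
tcp_rot: [0.998, 0.056, 0.001, -0.0]
force: [0.3, -0.9, -0.6]
opening: 0.0932
gripper_force: 0.0
```

Call:
drive_tool:
  plan:
    - [-20, 35, 10, 0, 0, 0]
    - [-40, 70, 20, 0, 0, 0]
    - [-60, 105, 30, 0, 0, 0]
    - [-80, 140, 40, 0, 0, 0]
    - [-100, 175, 50, 0, 0, 0]

```text
time_s: 22.0
tool_pos: [0.5194, 0.4196, 0.2092]
tcp_rot: [0.998, 0.057, 0.0, -0.0]
force: [1.2, 0.3, 0.9]
opening: 0.0932
gripper_force: 0.0
```

Call:
drive_tool:
  plan:
    - [-20, 20, 0, 0, 0, 0]
    - [-40, 40, 0, 0, 0, 0]
    - [-60, 60, 0, 0, 0, 0]
    - [-70, 70, 0, 0, 0, 0]
    - [-70, 70, 0, 0, 0, 0]

```text
time_s: 22.5
tool_pos: [0.4494, 0.4892, 0.2086]
tcp_rot: [0.998, 0.058, -0.0, -0.0]
force: [0.6, 0.2, -0.0]
opening: 0.0929
gripper_force: 0.0
```

Run:
```python
from h import *
snap('top','top1'); a=cv2.imread('pics/top1.png'); 
t=[cv2.resize(a[v-32:v+32,u-32:u+32],None,fx=4.5,fy=4.5,interpolation=cv2.INTER_CUBIC) for u,v in [(256,153),(327,137),(323,199),(462,189)]]
cv2.imwrite('pics/fin.png',np.vstack([np.hstack(t[:2]),np.hstack(t[2:])])); s=robot.state(); print(s['time_s'],s['tool_pos'])
```

```text
22.55 [0.45030299 0.48843385 0.20863565]
```

View pics/fin.png

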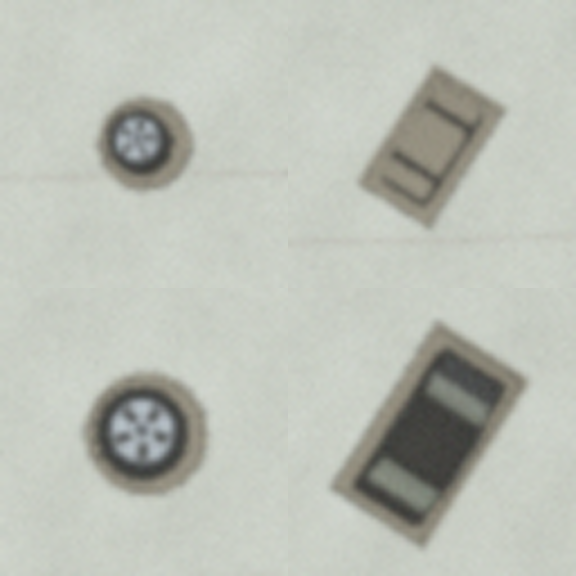

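All four parts are seen lying inside their rims, about centred: front wheel (137,140), battery (432,147), rear wheel (142,431), shell (431,435).

```bash
python3 -c "
from workcell import robot
print(robot.close_job())"
```

```text
the job is handed in; nothing more can be done
None
```

All four parts were set down in their own trays and the job is handed in at about 22.6 s. The last camera view shows each part inside its rim and nearly centred, but the hand-in call returned no verdict.

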